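The key that opens the stock box

ROBOT

A 6-joint arm with a two-finger parallel gripper is mounted at the origin on the work surface. World frame = base frame: x ahead of the robot, y to its left, z up, the work surface at z = 0. Lengths are in m, angles in degrees, forces in N, time in s.
With the tool pointing down it reaches from about 0.15 to 0.775 m from the base axis. Payload 6.1 kg.
Tool frame: the origin (TCP) lies midway between the tips of the shut fingers; the grasp point (between the pads) lies 19 mm behind it; y points along the fingers, z is the direction in which the jaws open and shut, and the axes are right-handed (so a half turn about y gives the same grasp; the last joint's range is limited). The gripper opens to 85 mm and grips with 20 to 120 N. Pads are 22 mm wide; open, the fingers measure 114 mm over their backs; the gripper's body (76 mm by 85 mm) begins 54 mm behind the grasp point. The pads swing forward as they close: fully open they stand 13 mm farther back than shut.
Start: joints at [-74.255, 7.208, -2.269, 80.523, 0, 90], TCP at [0.142, -0.505, 0.193] pointing down, gripper open.
Joint ranges: [-155.77, 155.77], [-54.66, 111.73], [-72.52, 77.12], [-102.08, 115.82], [-83.92, 84.16], [-180, 180]. Speed limits (degrees/s): [136.94, 136.94, 172.46, 180, 180, 180].

INTERFACE

Orientations are given as [roll, pitch, yaw] about the fixed x, y, z axes, in that order (R = Rz(yaw) Ry(pitch) Rx(roll)).
In Python, from rig import sensors, viewer, manip gives the robot as it stands.
- The arm moves only by the tool apply_moves, never from a script. Its argument "increments" is a list of rows, each an object of numbers: "x", "y", "z": the shift along the tool's x, y, z as a fraction of full scale; "wx", "wy", "wz": the turn, a rotation vector about the tool's x, y, z as a fraction of full scale; "hand": the closure in counts, from 0 (fully open) to 255 (shut). In form: [{"x": .., "y": .., "z": .., "wx": .., "wy": .., "wz": .., "hand": ..}, ...]. A call has 1 to 20 rows; each row is the pose to reach, as a shift and turn from the pose commanded when the call began, along the tool's axes at that moment; what a row does not reach only later rows make up. Full scale, the value 1, is 800 mm for a shift and 45 degrees for a turn. A row lasts 1/8 s, in which the tool goes at most 62.5 mm and 10.7 degrees, less where a joint would pass 70% of its speed; a pose out of reach is approached as far as the arm can. A call with a number of a shift or a turn outside -1 to 1 is refused whole. A call with a gripper value outside its range is refused whole. The fingers move at their own pace and stop on an object; "force" is the grip in N (left out, the last holds). Time passes only in rows, so rows that repeat a pose let the fingers close. It gives the time, the measured TCP pose, the force and the opening at its end, in the units of the state.
- sensors.read_state(): the state, without advancing time (a new reading comes with each control period).
- viewer.get_image(name): name is "scene" or "side" or "wrist"; returns a dict with "pixels" (420x560x3 uint8, blue, green, red), "fx", "fy", "cx", "cy" (pixels), "R" (3x3) and "t" (3): a world point X has camera coordinates R X + t. Camera axes: x right, y down, z forward; pixel columns grow to the right and rows downward; lengths in m; the calibration is good to about 2 mm. A picture is of the moment at which its call begins. There is no depth.
- manip.job_done(): hands the job in, once; it reports no verdict.
The state is a dict: "time": time; "qpos": joint angles; "dq": joint speeds; "joint_torque": joint torques, N m; "tool_pos": TCP position; "eef_rot": TCP orientation; "contact_force": force on the tool from outside, world axes, zero at the start; "ft_torque": the same for the moment, N m; "gripper_width": finger opening in m.
Only numpy, scipy, OpenCV 4.12 (cv2) and the standard library are available. Lean on these libraries where they do the work, as an engineer would, in place of code of your own. Each camera call takes 0.05 s, during which the arm holds its last target.

TASK

Only one of the three steel keys standing in the white rack works the lock in the top of the grey steel box. Find it, push it fully home into the keyhole, turn the lock clockwise (seen from above) as far as it goes, and leave the key standing in the lock. The other two keys must end upright in holes of the rack.

Things in the scene. Friction and masses are not known exactly. Their poses are not given: they have to be found in the camera images.
- key_flat: Steel key, flat blade 26 mm (y) x 6 mm (x), reaching 38 mm below its collar; last 10 mm narrowing, rounded. Collar: rectangle 52 mm (y) x 32 mm (x), 6 mm thick. Bow above it: stem, then an upright flat plate 38 mm wide (y), 36 high, 10 thick (x), centre 33 mm and top 51 mm above the origin. Origin: centre of the collar's underside; z up. About 0.18 kg. Starts upright in the rack.
- key_round: Steel key, round pin 11 mm in diameter, reaching 38 mm below its collar. Collar: round disc 46 mm in diameter, 6 mm thick. Bow above it: stem, then an upright flat plate 38 mm wide (y), 36 high, 10 thick (x), centre 33 mm and top 51 mm above the origin. Origin: centre of the collar's underside; z up. About 0.18 kg. Starts upright in the rack.
- key_square: Steel key, square shank 22 x 22 mm, reaching 38 mm below its collar. Collar: square 40 x 40 mm, 6 mm thick. Bow above it: stem, then an upright flat plate 38 mm wide (y), 36 high, 10 thick (x), centre 33 mm and top 51 mm above the origin. Origin: centre of the collar's underside; z up. About 0.18 kg. Starts upright in the rack.
- rack: Fixed white steel shelf on end plates, 70 mm (x) x 250 mm (y), top 65 mm above the table; origin on the table under its centre. Three equal holes 28 mm (x) x 38 mm (y) at y = -80, 0, +80 mm; each holds a key upright, collar resting on the top. Which key stands where varies.
- keyhole (a point): Centre of the keyhole, 83 mm above the table, level with the 84 mm steel ring in the top of the fixed grey box (180 x 240 x 80 mm); a key's collar rests on the ring when fully home. Slot in a brass plug: 36 mm along the point's y, 14 mm along x, bevelled 5 mm wider all round at the mouth, 43 mm deep. z up; turns with the plug. A loose padlock stands on the box, 100 mm away.
- lock (a joint): Turn of the brass plug, rad: 0 locked, grows clockwise seen from above to the stop at 1.05 (60 degrees, unlocked). Starts at 0 to 0.15. Stiff (0.12 N m), stays where left. The flat key has about 18 degrees of play in the slot either way before the plug follows.
Things that resemble listed ones, but are neither listed nor needed, are in the scene too. Leave any pink or purple look-alike of the key_flat alone.

How it is judged (in metres and radians):
On the way:
1. the flat-bladed key is fully home in the keyhole while the lock is not yet half turned (z of key_flat in the frame of keyhole between -0.01 and 0.008 m and horizontal distance between key_flat and keyhole below 0.015 m and angle between key_flat's own z axis and vertical below 0.2 rad and value of joint lock below 0.5 rad), for 0.1 s.
At the end, for the whole second after the job is handed in: Lock within 10 degrees of its stop (above 0.87 rad); flat key at rest in it, collar within 8 mm of the ring, 15 mm of the keyhole's centre, 11 degrees of upright; round and square keys at rest, upright within 11 degrees, in rack holes, collars within 5 mm of its top (z of key_flat in the frame of keyhole between -0.01 and 0.008 m and horizontal distance between key_flat and keyhole below 0.015 m and angle between each of key_flat, key_round, key_square's own z axis and vertical below 0.2 rad and value of joint lock above 0.87 rad and linear speed of each of key_flat, key_round, key_square below 0.02 m/s and height (world z) of key_round between 0.06 and 0.07 m and horizontal distance between each of key_round, key_square and keyhole above 0.08 m and height (world z) of key_square between 0.06 and 0.07 m); the robot touches nothing.
It also fails if it takes over 48 s, if anything falls off the work surface, if the arm or the gripper's body presses on something with over 40 N, if the wrist force passes 120 N, or if a joint passes its speed limit or range.

## Working session

There is one attempt and no reset: what is moved stays moved. The work goes in short steps, Python scripts to look and compute and a tool call to move; the robot and the scene stay as the last step left them, time stands still between calls to the robot, and variables do not carry over. Pictures are saved under pics/ and viewed, and the job is handed in when it is done.

Besides the shell and the picture viewer there is one more tool, called after "Emit:" as a command line: name --argument value ..., lists and objects as JSON in quotes. apply_moves: Moves the arm, as the interface text tells. Shift numbers are shares of 800 mm and turn numbers shares of 45 degrees, none past 1 either way. Its arguments: {"type":"object","properties":{"increments":{"type":"array","items":{"type":"object","properties":{"x":{"type":"number"},"y":{"type":"number"},"z":{"type":"number"},"wx":{"type":"number"},"wy":{"type":"number"},"wz":{"type":"number"},"hand":{"type":"number"}}}},"force":{"type":"number"}},"required":["increments"]}

```bash
ls; mkdir -p pics
python3 - <<'E'
from rig import sensors, viewer
import cv2,pickle
s=sensors.read_state()
for k,v in s.items(): print(k,v)
d={}
for n in ("scene","side","wrist"):
    im=viewer.get_image(n); d[n]=im
    cv2.imwrite(f"pics/{n}0.png",im["pixels"]); print(n,im["fx"],im["cx"],im["cy"],im["R"],im["t"])
pickle.dump(d,open("v0.pkl","wb"))
E
```

```text
pics
time 0.0
qpos [-7.42569121e+01  7.24215692e+00 -2.32846608e+00  8.05248893e+01
 -1.89796552e-03  9.00007626e+01]
dq [-0.02251269  0.00072513 -0.08410604 -0.01672387 -0.14596634  0.00860689]
joint_torque [ 2.18227695e-03 -4.35916400e+01  3.52922595e+01  1.72686693e-02
  2.54493052e-04 -5.92654725e-07]
tool_pos [ 0.14230015 -0.50483216  0.19180396]
eef_rot [-9.00955123e+01 -1.89923422e-03 -1.64257672e+02]
contact_force [-0.12043528 -0.08576795  0.32034603]
ft_torque [ 0.00117273 -0.03865279 -0.0488176 ]
gripper_width 0.08538953276648499
scene 415.3598007397262 276.8164451740207 209.76157559773932 [[-0.13733016  0.99044781  0.01239236]
 [ 0.73370934  0.11012115 -0.67048037]
 [-0.66544047 -0.08298479 -0.74182377]] [ 0.02542173 -0.33865637  1.17668658]
side 391.46997771781065 279.23329315287947 207.84931873193992 [[ 0.83451721 -0.55095672 -0.00526429]
 [-0.37706006 -0.56410247 -0.73458432]
 [ 0.40175457  0.61500821 -0.67849699]] [-0.42209624  0.30190525  0.43072113]
wrist 297.69493399936977 279.3750404769743 217.7356386326283 [[ 0.27243198 -0.96217372 -0.00159762]
 [-0.91622305 -0.25992769  0.3049146 ]
 [-0.29379608 -0.08160471 -0.95237836]] [-0.52514035 -0.04025039  0.38184817]
```

View pics/scene0.png

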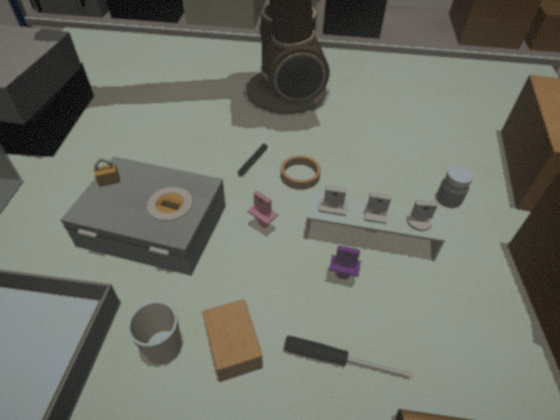

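View pics/side0.png

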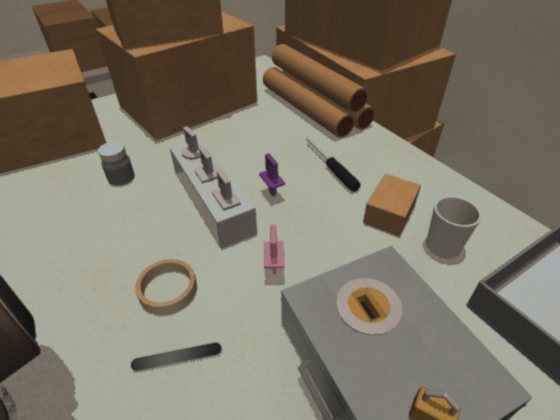

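View pics/wrist0.png

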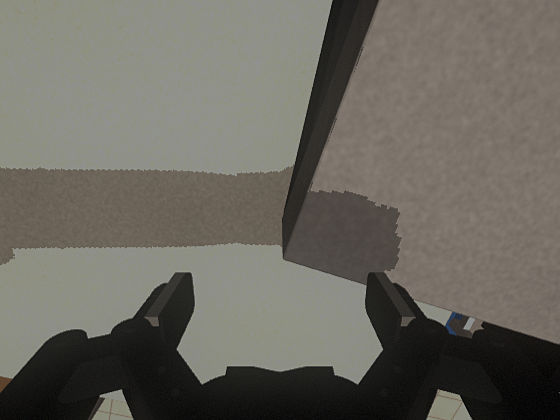

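Run:
```python
import cv2,pickle,numpy as np
d=pickle.load(open("v0.pkl","rb"))
s=d["scene"]["pixels"]; a=cv2.resize(s[150:270,290:450],None,fx=5,fy=5,interpolation=cv2.INTER_CUBIC)
b=cv2.resize(d["side"]["pixels"][115:245,160:300],None,fx=5,fy=4.6,interpolation=cv2.INTER_CUBIC)
cv2.imwrite("pics/a.png",a);cv2.imwrite("pics/b.png",b)
c=cv2.resize(s[150:270,55:235],None,fx=4,fy=4,interpolation=cv2.INTER_CUBIC)
cv2.imwrite("pics/c.png",c)
c=cv2.resize(d["side"]["pixels"][260:345,315:420],None,fx=6,fy=6,interpolation=cv2.INTER_CUBIC)
cv2.imwrite("pics/d.png",c)
```

```text
(no output)
```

View pics/a.png

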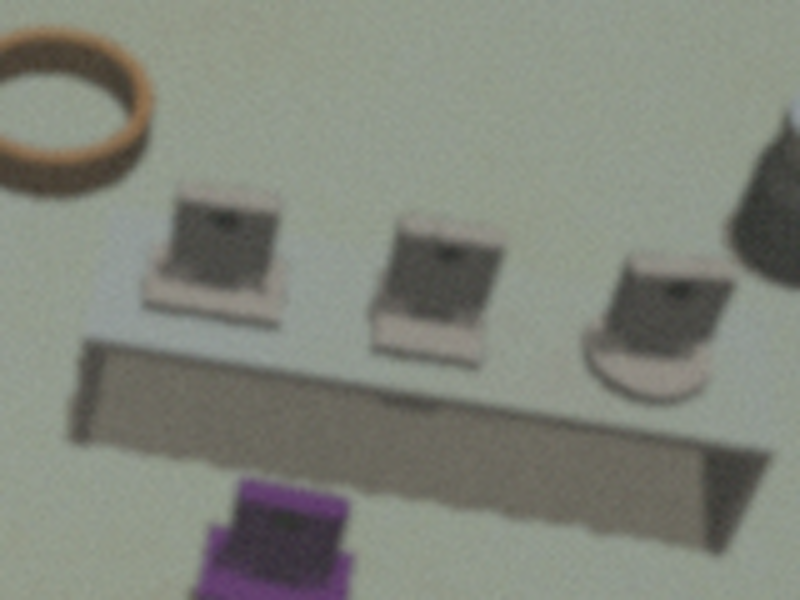

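View pics/b.png

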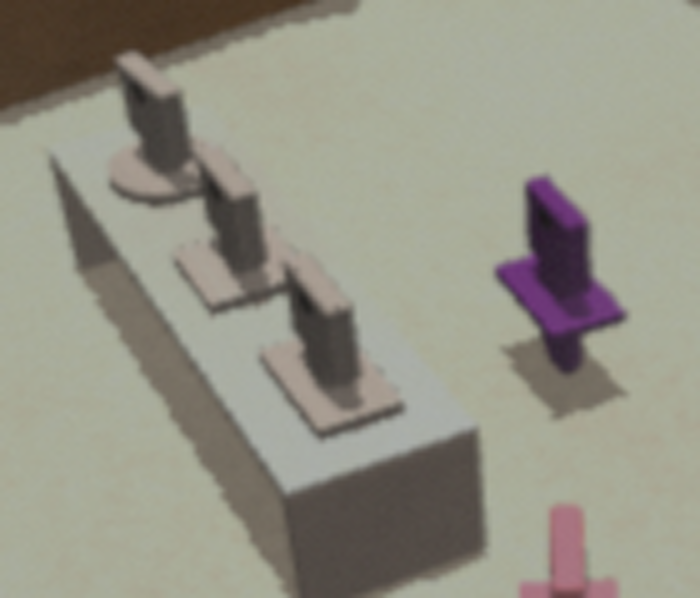

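View pics/c.png

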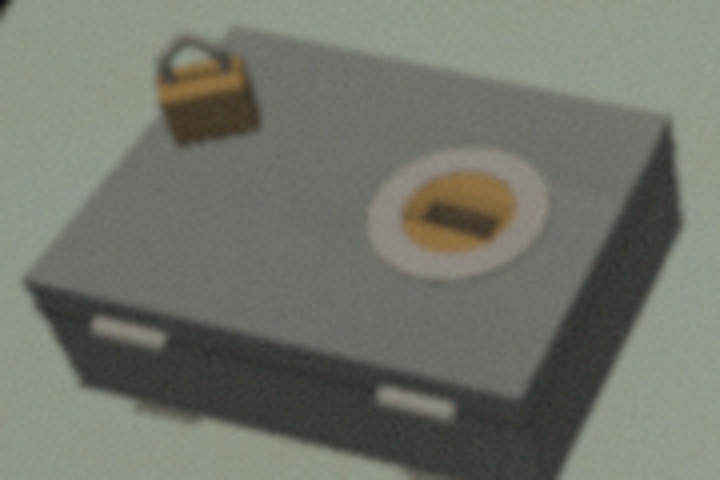

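View pics/d.png

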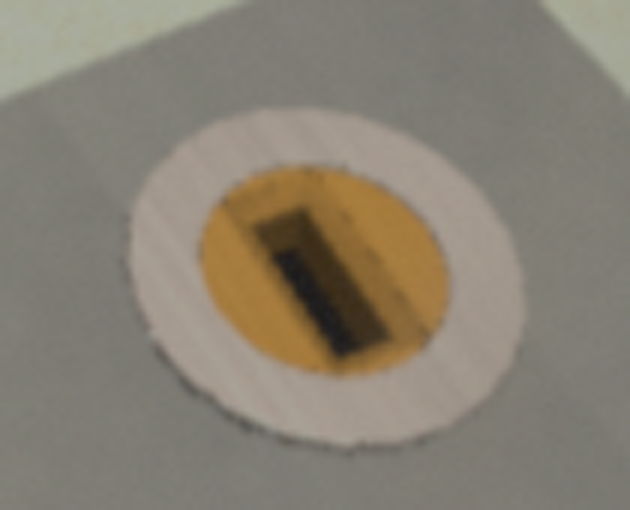

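```bash
cat > h.py <<'E'
import numpy as np,cv2
def ray(im,uv):
    uv=np.atleast_2d(np.asarray(uv,float))
    R=np.array(im["R"]);t=np.array(im["t"])
    d=np.c_[(uv[:,0]-im["cx"])/im["fx"],(uv[:,1]-im["cy"])/im["fy"],np.ones(len(uv))]@R
    return -R.T@t,d
def toz(im,uv,z):
    c,d=ray(im,uv); s=(z-c[2])/d[:,2]; return (c+d*s[:,None])[:,:2]
def proj(im,X):
    X=np.atleast_2d(X);p=X@np.array(im["R"]).T+np.array(im["t"])
    return np.c_[p[:,0]/p[:,2]*im["fx"]+im["cx"],p[:,1]/p[:,2]*im["fy"]+im["cy"]]
def rect(im,cnt,z):
    p=toz(im,cnt.reshape(-1,2),z)
    (c,wh,a)=cv2.minAreaRect((p*1000).astype(np.float32)); return np.round(c,1),np.round(wh,1),round(a,1)
E
python3 - <<'E'
import pickle;from h import *
d=pickle.load(open("v0.pkl","rb"))
def pick(n,box,fn,z,name):
    im=d[n];x0,y0,x1,y1=box
    p=im["pixels"][y0:y1,x0:x1]
    m=fn(p.astype(int)).astype(np.uint8)
    cs,_=cv2.findContours(m,cv2.RETR_EXTERNAL,cv2.CHAIN_APPROX_NONE)
    for c in sorted(cs,key=cv2.contourArea)[-2:]:
        if cv2.contourArea(c)<15: continue
        c=c+np.array([x0,y0]); print(n,name,cv2.contourArea(c),np.round(c.reshape(-1,2).mean(0),1),rect(im,c,z))
# brass
br=lambda p:(p[...,2]-p[...,0]>45)
pick("scene",(140,180,200,230),br,.083,"brass")
pick("side",(330,275,410,335),br,.083,"brass")
for n,b in (("scene",(140,180,200,230)),("side",(330,275,410,335))):
    im=d[n];x0,y0,x1,y1=b;p=im["pixels"][y0:y1,x0:x1].astype(int)
    print(n, p[p.shape[0]//2-4:p.shape[0]//2+5:2, ::4].sum(2))
for n,uv in (("scene",[(290+180/5,150+185/5),(290+280/5,150+200/5)]),):
    print(toz(d[n],uv,.116))
# hand-read rack top corners (scene): left-front, right-front
print("rack", toz(d["scene"],[(290+85/5,150+342/5),(290+770/5,150+455/5)],.065))
print("rack side", toz(d["side"],[(160+52/5,115+155/4.6),(160+288/5,115+492/4.6),(160+478/5,115+430/4.6)],.065))
print("lookalikes",toz(d["scene"],[(345,262),(262,215)],.05))
E
```

```text
scene brass 271.5 [169.1 203.1] (array([ 541.9, -152.1]), array([48.3, 48.2]), 51.1)
side brass 1085.5 [368.4 304.9] (array([ 541.6, -152.6]), array([50.3, 51.8]), 56.4)
scene [[320 326 386 405 334 280 188 221 273 291 291 371 416 352 336]
 [312 317 403 398 284 252 168 184 196 238 284 378 404 339 335]
 [315 320 398 405 306 257 171 166 172 176 267 397 406 315 340]
 [319 325 405 402 340 313 287 231 189 165 314 394 393 322 338]
 [322 319 395 408 377 317 319 324 277 230 392 404 365 329 328]]
side [[362 364 470 463 456 354 351 252 137 133 217 301 351 355 356 459 454 455
  375 368]
 [362 352 468 460 465 356 351 300 101 128 150 293 303 359 351 455 460 452
  370 371]
 [360 360 460 465 472 353 349 338 122  99 141 286 303 355 355 425 455 452
  386 370]
 [360 360 458 472 461 352 349 347 226  87 135 209 295 343 353 415 451 450
  388 366]
 [361 360 452 468 463 388 353 347 288  86 122 151 296 298 356 416 450 449
  402 371]]
[[0.49169679 0.13103004]
 [0.49397317 0.16717287]]
rack [[0.52729725 0.10305529]
 [0.54422401 0.34864204]]
rack side [[0.47200336 0.34649551]
 [0.45597245 0.10523292]
 [0.52372947 0.09860474]]
lookalikes [[0.60451421 0.17729131]
 [0.51834124 0.0170084 ]]
```

```bash
cat >> h.py <<'E'
from scipy.spatial.transform import Rotation as Ro
def tool(s): return np.array(s["tool_pos"]),Ro.from_euler("xyz",s["eef_rot"],degrees=True)
def jaw(s):
    z=tool(s)[1].as_matrix()[:,2]; return np.degrees(np.arctan2(z[1],z[0]))
def target(jawdeg):  # R with tool y down, z at jaw angle
    a=np.radians(jawdeg);z=np.array([np.cos(a),np.sin(a),0]);y=np.array([0,0,-1.]);x=np.cross(y,z)
    return Ro.from_matrix(np.c_[x,y,z])
def inc(s,pos,jawdeg):
    p,R=tool(s); d=R.inv().apply(np.array(pos)-p)/.8; w=(R.inv()*target(jawdeg)).as_rotvec(degrees=True)/45
    return np.round(d,4),np.round(w,4)
E
python3 - <<'E'
import pickle;from h import *
from rig import sensors
d=pickle.load(open("v0.pkl","rb"));s=sensors.read_state()
im=d["wrist"];p,R=tool(s)
c=-np.array(im["R"]).T@np.array(im["t"])
print("cam in tool",R.inv().apply(c-p),"fwd in tool",R.inv().apply(np.array(im["R"])[2]), jaw(s))
print(inc(s,(.46,-.15,.26),-30))
for uv in ([(315+260/6,260+230/6),(315+345/6,260+357/6)],[(315+305/6,260+207/6),(315+388/6,260+340/6)]):
    q=toz(d["side"],uv,.08); print(q,np.degrees(np.arctan2(*(q[1]-q[0])[::-1])))
E
```

```text
cam in tool [-0.07868908 -0.18312338  0.00078469] fwd in tool [3.04919969e-01 9.52377977e-01 4.34988801e-05] -74.25530992481696
(array([-0.5025, -0.0846, -0.3194]), array([ 1.600e-03, -9.835e-01, -6.000e-04]))
[[ 0.53870103 -0.1373709 ]
 [ 0.53244045 -0.1703795 ]] -100.73944006888557
[[ 0.55085905 -0.13835246]
 [ 0.54264917 -0.17238614]] -103.56225428483617
```

Emit:
apply_moves --increments '[{"y": -0.07}, {"y": -0.14}, {"x": -0.05, "y": -0.14, "z": -0.04, "wy": -0.2}, {"x": -0.12, "y": -0.14, "z": -0.08, "wy": -0.4}, {"x": -0.19, "y": -0.14, "z": -0.12, "wy": -0.6}, {"x": -0.26, "y": -0.12, "z": -0.17, "wy": -0.8}, {"x": -0.33, "y": -0.1, "z": -0.21, "wy": -1.0}, {"x": -0.4, "y": -0.08, "z": -0.26, "wy": -1.0}, {"x": -0.47, "y": -0.06, "z": -0.3, "wy": -1.0}, {"x": -0.536, "y": -0.04, "z": -0.35, "wy": -1.0}, {"x": -0.58, "y": -0.02, "z": -0.39, "wy": -1.0}, {"x": -0.588, "y": -0.01, "z": -0.39, "wy": -1.0}]'

```text
schema error: expected keys x, y, z, wx, wy, wz, hand
```

Run:
```python
from h import *
from rig import sensors,viewer
import pickle
s=sensors.read_state();print(s["time"],s["tool_pos"],jaw(s),s["qpos"],s["contact_force"])
im=viewer.get_image("wrist");cv2.imwrite("pics/w1.png",im["pixels"]);pickle.dump(im,open("w1.pkl","wb"))
print(inc(s,(.542,-.152,.2),-12), inc(s,(.46,.149,.2),-4))
```

```text
0.15 [ 0.14235942 -0.50494854  0.19197538] -74.25530992481696 [-7.42554721e+01  7.23613199e+00 -2.31390878e+00  8.05235058e+01
  2.08126288e-04  8.99998379e+01] [-0.5667485   0.13816842 -0.20747059]
(array([-0.6005, -0.0097, -0.2891]), array([ 1.5000e-03, -1.3835e+00, -9.0000e-04])) (array([-0.604 , -0.0092, -0.679 ]), array([ 1.4000e-03, -1.5612e+00, -1.0000e-03]))
```

View pics/w1.png

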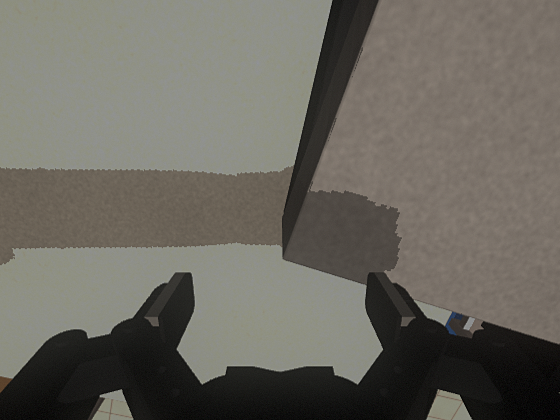

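Emit:
apply_moves --increments '[{"x": 0, "y": -0.07, "z": 0, "wx": 0, "wy": 0, "wz": 0, "hand": 0}, {"x": -0.01, "y": -0.13, "z": -0.01, "wx": 0, "wy": -0.1, "wz": 0, "hand": 0}, {"x": -0.07, "y": -0.14, "z": -0.04, "wx": 0, "wy": -0.3, "wz": 0, "hand": 0}, {"x": -0.14, "y": -0.14, "z": -0.07, "wx": 0, "wy": -0.5, "wz": 0, "hand": 0}, {"x": -0.21, "y": -0.13, "z": -0.1, "wx": 0, "wy": -0.7, "wz": 0, "hand": 0}, {"x": -0.28, "y": -0.11, "z": -0.14, "wx": 0, "wy": -0.9, "wz": 0, "hand": 0}, {"x": -0.35, "y": -0.09, "z": -0.17, "wx": 0, "wy": -1, "wz": 0, "hand": 0}, {"x": -0.42, "y": -0.07, "z": -0.2, "wx": 0, "wy": -1, "wz": 0, "hand": 0}, {"x": -0.49, "y": -0.05, "z": -0.235, "wx": 0, "wy": -1, "wz": 0, "hand": 0}, {"x": -0.55, "y": -0.03, "z": -0.265, "wx": 0, "wy": -1, "wz": 0, "hand": 0}, {"x": -0.59, "y": -0.01, "z": -0.285, "wx": 0, "wy": -1, "wz": 0, "hand": 0}, {"x": -0.6, "y": -0.01, "z": -0.289, "wx": 0, "wy": -1, "wz": 0, "hand": 0}]'

```text
time: 1.7
tool_pos: [0.5421, -0.1506, 0.1985]
eef_rot: [-90.2, -0.0, -119.1]
contact_force: [0.1, -0.2, -0.1]
gripper_width: 0.0855
```

Run:
```python
from h import *
from rig import sensors,viewer
import pickle
s=sensors.read_state();print(s["time"],s["tool_pos"],jaw(s),s["qpos"],s["contact_force"])
im=viewer.get_image("wrist");cv2.imwrite("pics/w2.png",im["pixels"]);pickle.dump(im,open("w2.pkl","wb"))
print(inc(s,(.493,.149,.2),-4))
```

```text
1.7 [ 0.5420758  -0.15061064  0.19851196] -29.078863790970388 [-1.55281037e+01  1.15437464e+01  3.62482007e+00  8.22864515e+01
  1.09966718e-03  1.03550676e+02] [ 0.12885289 -0.16589466 -0.09761141]
(array([-0.2975, -0.0013, -0.2356]), array([ 4.600e-03, -5.573e-01,  1.000e-04]))
```

View pics/w2.png

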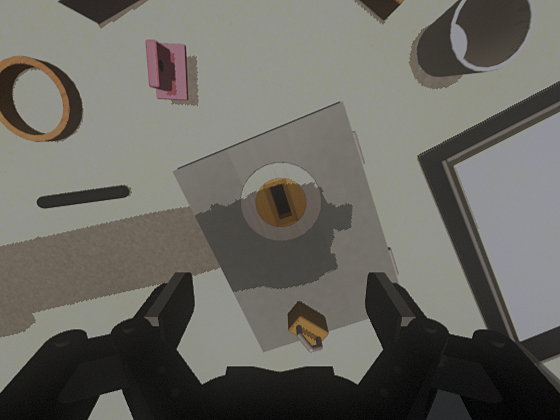

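Run:
```python
from h import *
import pickle
im=pickle.load(open("w2.pkl","rb"));x0,y0=235,155
p=im["pixels"][y0:245,x0:325]
cv2.imwrite("pics/w2z.png",cv2.resize(p,None,fx=6.5,fy=6.5,interpolation=cv2.INTER_CUBIC))
g=p.astype(int)
sat=(g[...,2]-g[...,0]>40).astype(np.uint8)
cs,_=cv2.findContours(sat,cv2.RETR_EXTERNAL,cv2.CHAIN_APPROX_NONE);c=max(cs,key=cv2.contourArea)+np.array([x0,y0])
print("brass",cv2.contourArea(c),rect(im,c,.083)); 
q=toz(im,c.reshape(-1,2),.083)*1000; print(cv2.fitEllipse(q.astype(np.float32)))
for th in (110,130,150,170):
    m=(g.sum(2)<th).astype(np.uint8)
    m[:15]=0;m[75:]=0
    cs,_=cv2.findContours(m,cv2.RETR_EXTERNAL,cv2.CHAIN_APPROX_NONE);c=max(cs,key=cv2.contourArea)+np.array([x0,y0])
    print(th,cv2.contourArea(c),rect(im,c,.078))
```

```text
brass 1835.0 (array([ 543. , -152.6]), array([51.4, 51. ]), 61.0)
((543.0386352539062, -152.4219207763672), (50.80698776245117, 51.051368713378906), 164.79489135742188)
110 283.5 (array([ 543.6, -150.8]), array([31.1, 12.8]), 79.3)
130 375.0 (array([ 543.1, -152.6]), array([35.5, 13.5]), 78.5)
150 397.0 (array([ 543. , -152.6]), array([36. , 14.1]), 79.3)
170 420.5 (array([ 542.6, -152.8]), array([36.5, 15.5]), 77.7)
```

View pics/w2z.png

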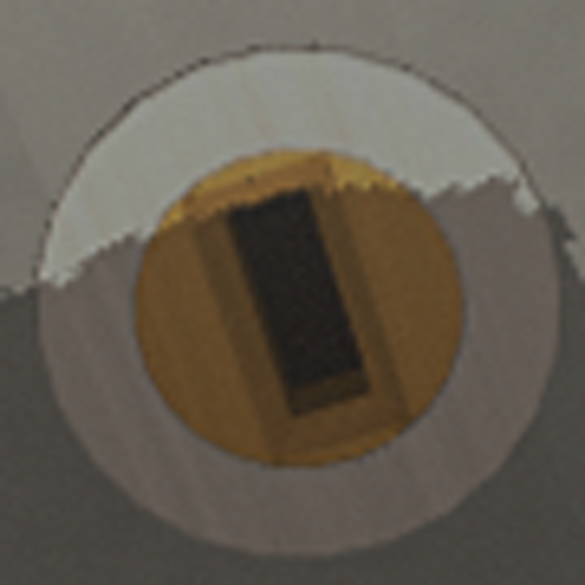

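Emit:
apply_moves --increments '[{"x": -0.06, "y": 0, "z": -0.047, "wx": 0, "wy": -0.14, "wz": 0, "hand": 0}, {"x": -0.12, "y": 0, "z": -0.094, "wx": 0, "wy": -0.28, "wz": 0, "hand": 0}, {"x": -0.18, "y": 0, "z": -0.141, "wx": 0, "wy": -0.42, "wz": 0, "hand": 0}, {"x": -0.24, "y": 0, "z": -0.188, "wx": 0, "wy": -0.557, "wz": 0, "hand": 0}, {"x": -0.285, "y": 0, "z": -0.225, "wx": 0, "wy": -0.557, "wz": 0, "hand": 0}, {"x": -0.2975, "y": 0, "z": -0.2356, "wx": 0, "wy": -0.557, "wz": 0, "hand": 0}, {"x": -0.2975, "y": 0, "z": -0.2356, "wx": 0, "wy": -0.557, "wz": 0, "hand": 0}]'

```text
time: 2.62
tool_pos: [0.4936, 0.1466, 0.2012]
eef_rot: [-89.9, -0.0, -94.2]
contact_force: [-0.5, -1.1, 0.5]
gripper_width: 0.0855
```

Run:
```python
from h import *
from rig import sensors,viewer
import pickle
s=sensors.read_state();print(s["time"],s["tool_pos"],jaw(s),s["qpos"],s["contact_force"])
im=viewer.get_image("wrist");cv2.imwrite("pics/w3.png",im["pixels"]);pickle.dump(im,open("w3.pkl","wb"))
```

```text
2.625 [0.4936429  0.14664606 0.20124884] -4.178773638818427 [ 1.65681495e+01  6.09181887e+00 -2.45272910e+00  8.14100275e+01
 -3.55799004e-02  1.10746917e+02] [-0.47312569 -1.06786008  0.49789029]
```

View pics/w3.png

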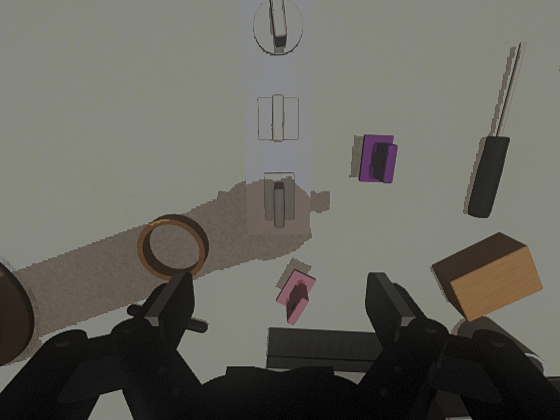

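Run:
```python
from h import *
import pickle
im=pickle.load(open("w3.pkl","rb"));x0,y0=240,155
p=im["pixels"][y0:245,x0:320]
cv2.imwrite("pics/w3z.png",cv2.resize(p,None,fx=6.5,fy=6.5,interpolation=cv2.INTER_CUBIC))
print(p[30:70:4,24:56:2].astype(int).sum(2))
```

```text
[[226 265 268 265 266 163 153 163 162 156 250 273 264 270 270 234]
 [222 264 269 268 261 176 222 227 230 229 196 271 261 265 267 236]
 [224 261 262 262 261 215 265 274 269 263 195 270 260 262 260 236]
 [216 253 263 263 254 211 259 266 262 254 191 264 257 266 264 230]
 [226 251 267 261 257 200 258 268 265 262 179 263 259 260 265 233]
 [214 258 255 266 252 192 255 260 264 262 154 258 257 259 262 230]
 [273 254 257 267 252 180 260 263 257 258 161 261 256 260 259 231]
 [299 251 252 269 255 181 260 260 262 258 184 264 254 264 258 227]
 [292 248 253 265 251 188 256 255 253 251 187 260 253 261 260 225]
 [297 293 297 294 303 185 255 256 264 253 204 303 299 298 299 307]]
```

View pics/w3z.png

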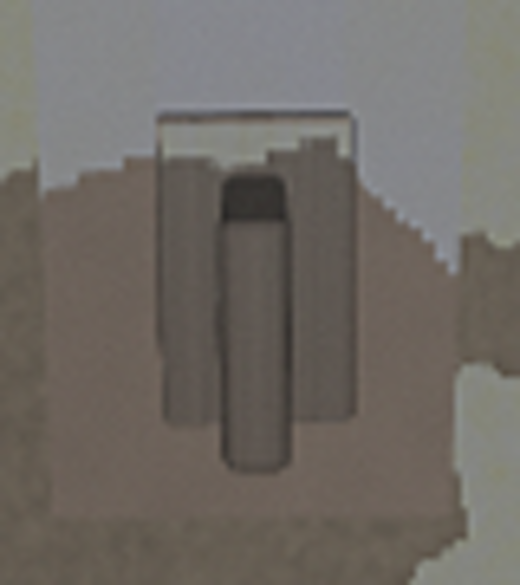

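Run:
```python
from h import *
import pickle
from rig import sensors
im=pickle.load(open("w3.pkl","rb"))
f=lambda u,v:(240+(u+.5)/6.5-.5,155+(v+.5)/6.5-.5)
for n,z,c in (("bow",.116,[(220,218),(287,218),(291,470),(222,470)]),("collar",.071,[(158,115),(356,115),(356,422),(163,426)])):
    q=toz(im,[f(*a) for a in c],z)*1000
    print(n,np.round(q,1).tolist(),q.mean(0),[np.linalg.norm(q[i]-q[i-1]).round(1) for i in range(4)])
    for a,b in ((0,3),(1,2)):
        print(np.degrees(np.arctan2(*(q[a]-q[b])[::-1])))
s=sensors.read_state()
```

```text
bow [[490.7, 167.1], [500.1, 166.4], [498.1, 128.7], [488.0, 129.4]] [494.21835234 147.89687517] [np.float64(37.7), np.float64(9.5), np.float64(37.7), np.float64(10.2)]
85.98331943490656
87.03494428075585
collar [[480.4, 175.2], [512.4, 172.9], [509.4, 120.6], [476.6, 122.2]] [494.69935838 147.73209954] [np.float64(53.1), np.float64(32.1), np.float64(52.4), np.float64(32.9)]
85.89688107154052
86.76426489821898
```

Run:
```python
from h import *
from rig import sensors
s=sensors.read_state();print(inc(s,(.4945,.1478,.081),-3.7))
```

```text
(array([-0.0023,  0.1501,  0.0006]), array([-0.0009, -0.012 ,  0.0006]))
```

Emit:
apply_moves --increments '[{"x": -0.002, "y": 0.04, "z": 0, "wx": 0, "wy": -0.012, "wz": 0, "hand": 0}, {"x": -0.002, "y": 0.08, "z": 0, "wx": 0, "wy": -0.012, "wz": 0, "hand": 0}, {"x": -0.002, "y": 0.1, "z": 0, "wx": 0, "wy": -0.012, "wz": 0, "hand": 0}, {"x": -0.002, "y": 0.1, "z": 0, "wx": 0, "wy": -0.012, "wz": 0, "hand": 0}, {"x": -0.002, "y": 0.1, "z": 0, "wx": 0, "wy": -0.012, "wz": 0, "hand": 0}]' --force 60

```text
time: 3.3
tool_pos: [0.4945, 0.1485, 0.1218]
eef_rot: [-89.9, 0.0, -93.7]
contact_force: [0.2, -0.8, -0.8]
gripper_width: 0.0858
```

Run:
```python
from h import *
from rig import sensors
s=sensors.read_state();print(s["tool_pos"],jaw(s),inc(s,(.4945,.1478,.081),-3.7))
```

```text
[0.49450819 0.14850374 0.12183426] -3.69807092603813 (array([ 0.0009,  0.051 , -0.    ]), array([-0.002 ,  0.    , -0.0006]))
```

Aligned; descend and grip.

Emit:
apply_moves --increments '[{"x": 0.001, "y": 0.03, "z": 0, "wx": 0, "wy": 0, "wz": 0, "hand": 0}, {"x": 0.001, "y": 0.051, "z": 0, "wx": 0, "wy": 0, "wz": 0, "hand": 0}, {"x": 0.001, "y": 0.051, "z": 0, "wx": 0, "wy": 0, "wz": 0, "hand": 0}, {"x": 0.001, "y": 0.051, "z": 0, "wx": 0, "wy": 0, "wz": 0, "hand": 255}, {"x": 0.001, "y": 0.051, "z": 0, "wx": 0, "wy": 0, "wz": 0, "hand": 255}, {"x": 0.001, "y": 0.051, "z": 0, "wx": 0, "wy": 0, "wz": 0, "hand": 255}, {"x": 0.001, "y": 0.051, "z": 0, "wx": 0, "wy": 0, "wz": 0, "hand": 255}, {"x": 0.001, "y": 0.051, "z": 0, "wx": 0, "wy": 0, "wz": 0, "hand": 255}, {"x": 0.001, "y": 0.051, "z": 0, "wx": 0, "wy": 0, "wz": 0, "hand": 255}, {"x": 0.001, "y": 0.051, "z": 0, "wx": 0, "wy": 0, "wz": 0, "hand": 255}]' --force 60

```text
time: 4.55
tool_pos: [0.4936, 0.148, 0.0798]
eef_rot: [-90.0, -0.0, -93.7]
contact_force: [0.1, -0.3, -0.1]
gripper_width: 0.0001
```

Run:
```python
from h import *
from rig import sensors
s=sensors.read_state();print(s["tool_pos"],jaw(s),s["gripper_width"],inc(s,(.4945,.1478,.151),-3.7))
```

```text
[0.49363288 0.14802515 0.07977463] -3.651221899996592 0.00014457241781110032 (array([ 0.0002, -0.089 ,  0.0011]), array([0.0001, 0.0011, 0.    ]))
```

Run:
```python
from h import *
from rig import viewer
o=[]
for n,b in (("side",(130,90,330,240)),("scene",(270,110,470,260))):
    im=viewer.get_image(n);p=im["pixels"];o.append(cv2.resize(p[b[1]:b[3],b[0]:b[2]],(560,420),interpolation=cv2.INTER_CUBIC))
cv2.imwrite("pics/g1.png",o[0]);cv2.imwrite("pics/g2.png",o[1])
cv2.imwrite("pics/g3.png",viewer.get_image("wrist")["pixels"])
```

```text
(no output)
```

View pics/g1.png

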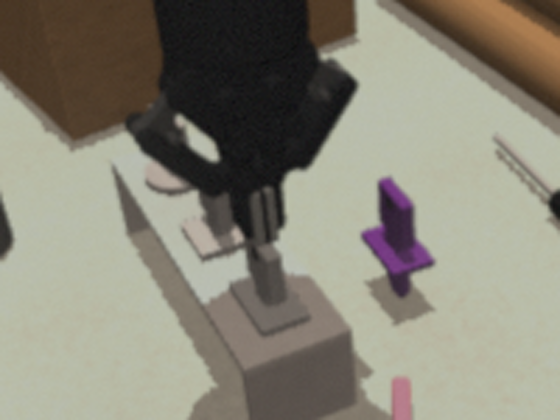

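View pics/g2.png

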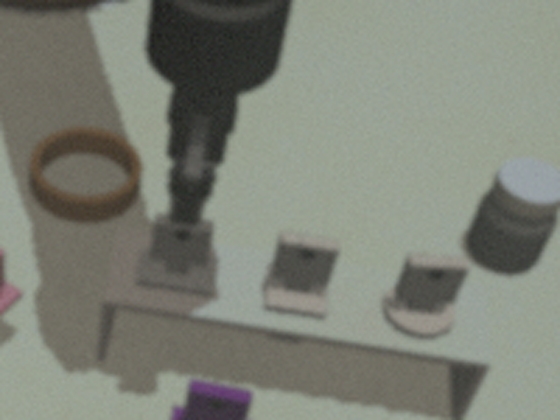

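View pics/g3.png

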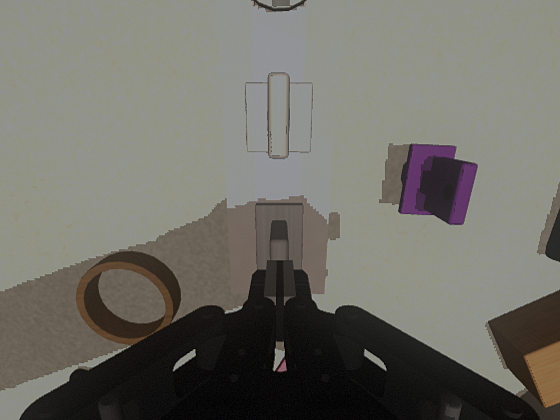

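Run:
```python
from h import *
from rig import viewer,sensors
im=viewer.get_image("wrist");s=sensors.read_state();p,R=tool(s)
print(p,"tcp",proj(im,p),"grasp",proj(im,p-R.as_matrix()[:,1]*.019),"bow",proj(im,[[.4943,.167,.116],[.4943,.129,.116]]),"collar",proj(im,[[.4947,.174,.071],[.4947,.1217,.071]]))
c=-np.array(im["R"]).T@np.array(im["t"]); print(R.inv().apply(c-p),R.inv().apply(np.array(im["R"])[2]))
side=viewer.get_image("side"); q=proj(side,[p,p-R.as_matrix()[:,1]*.019]); print(q)
```

```text
[0.49361593 0.14801414 0.07975784] tcp [[277.9483359  244.78895365]] grasp [[277.79936756 257.08009492]] bow [[276.612951   238.40488383]
 [280.97918503 300.48754903]] collar [[277.14006666 203.59501963]
 [281.84721273 273.66215563]]
[-0.0775038  -0.18321673  0.000893  ] [3.04637219e-01 9.52468441e-01 1.81024357e-04]
[[225.07307721 192.38821784]
 [223.94488669 183.71601878]]
```

Emit:
apply_moves --increments '[{"x": 0, "y": -0.04, "z": 0, "wx": 0, "wy": 0, "wz": 0, "hand": 255}, {"x": 0, "y": -0.09, "z": 0, "wx": 0, "wy": 0, "wz": 0, "hand": 255}, {"x": 0, "y": -0.1, "z": 0, "wx": 0, "wy": 0, "wz": 0, "hand": 255}, {"x": 0, "y": -0.1, "z": 0, "wx": 0, "wy": 0, "wz": 0, "hand": 255}]'

```text
time: 5.3
tool_pos: [0.4939, 0.1481, 0.1599]
eef_rot: [-90.0, 0.0, -93.7]
contact_force: [-0.8, 0.2, -1.1]
gripper_width: 0.0
```

Run:
```python
from h import *
from rig import viewer,sensors
s=sensors.read_state();p,R=tool(s);print(s["time"],p)
for n,h in (("side",(150,80)),("scene",(300,110))):
    im=viewer.get_image(n)
    print(n,proj(im,[p,p+[0,0,.019]]),h)
    cv2.imwrite(f"pics/r_{n}.png",cv2.resize(im["pixels"][h[1]:h[1]+120,h[0]:h[0]+140],None,fx=5,fy=5,interpolation=cv2.INTER_CUBIC))
```

```text
5.3 [0.49391289 0.14811167 0.15989272]
side [[220.1295789  153.24280961]
 [218.79190166 142.94374866]] (150, 80)
scene [[338.36967662 170.86030648]
 [339.74285389 162.55381611]] (300, 110)
```

View pics/r_side.png

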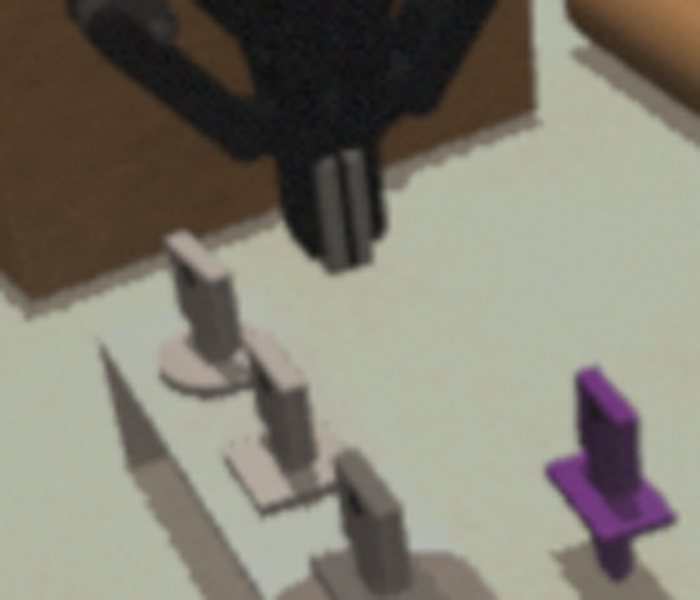

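View pics/r_scene.png

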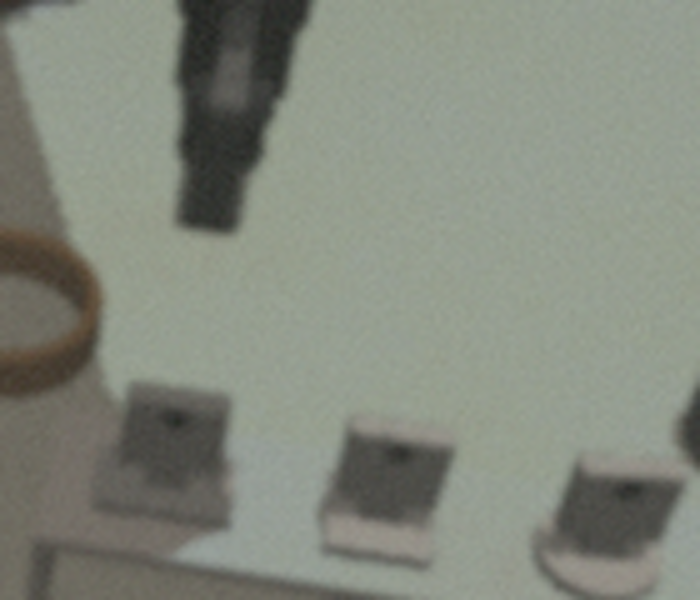

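```bash
cat >> h.py <<'E'
def tri(ims,uvs):
    A=np.zeros((3,3));b=np.zeros(3)
    for im,uv in zip(ims,uvs):
        c,d=ray(im,uv);d=d[0]/np.linalg.norm(d[0]);P=np.eye(3)-np.outer(d,d);A+=P;b+=P@c
    return np.linalg.solve(A,b)
E
python3 - <<'E'
from h import *
import pickle
d=pickle.load(open("v0.pkl","rb"))
X=tri([d["side"],d["scene"]],[(219,133.6),(342,156.4)]);print(X)
print(proj(d["side"],X),proj(d["scene"],X))
E
```

```text
[0.49640918 0.14961407 0.19425365]
[[218.701      133.34135812]] [[341.74937972 156.65295063]]
```

Emit:
apply_moves --increments '[{"x": 0, "y": 0, "z": 0, "wx": 0, "wy": 0, "wz": 0, "hand": 0}, {"x": 0, "y": 0, "z": 0, "wx": 0, "wy": 0, "wz": 0, "hand": 0}, {"x": 0, "y": 0, "z": 0, "wx": 0, "wy": 0, "wz": 0, "hand": 0}, {"x": 0, "y": 0.03, "z": 0, "wx": 0, "wy": 0, "wz": 0, "hand": 0}, {"x": 0, "y": 0.06, "z": 0, "wx": 0, "wy": 0, "wz": 0, "hand": 0}, {"x": 0, "y": 0.1, "z": 0, "wx": 0, "wy": 0, "wz": 0, "hand": 0}, {"x": 0, "y": 0.141, "z": 0, "wx": 0, "wy": 0, "wz": 0, "hand": 0}, {"x": 0, "y": 0.141, "z": 0, "wx": 0, "wy": 0, "wz": 0, "hand": 0}, {"x": 0, "y": 0.141, "z": 0, "wx": 0, "wy": 0, "wz": 0, "hand": 0}, {"x": 0, "y": 0.141, "z": 0, "wx": 0, "wy": 0, "wz": 0, "hand": 120}, {"x": 0, "y": 0.141, "z": 0, "wx": 0, "wy": 0, "wz": 0, "hand": 120}]'

```text
time: 6.78
tool_pos: [0.4944, 0.1483, 0.0482]
eef_rot: [-89.9, 0.0, -93.7]
contact_force: [0.0, 0.9, -0.1]
gripper_width: 0.0518
```

Run:
```python
from h import *
from rig import viewer,sensors
s=sensors.read_state();p,R=tool(s);print(s["time"],p,s["contact_force"],s["gripper_width"])
o=[]
for n,h in (("side",(150,110)),("scene",(270,130))):
    im=viewer.get_image(n)
    o.append(cv2.resize(im["pixels"][h[1]:h[1]+120,h[0]:h[0]+100],(400,480),interpolation=cv2.INTER_CUBIC))
cv2.imwrite("pics/r2.png",np.hstack(o))
```

```text
6.775 [0.49442719 0.14827812 0.04815172] [ 0.00901776  0.91311812 -0.0527096 ] 0.051837904532904024
```

View pics/r2.png

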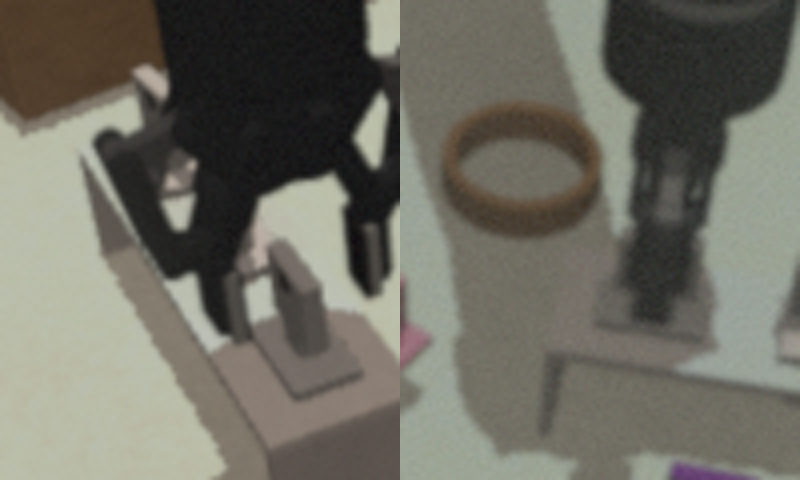

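Now the fingers straddle the bow (side view: fingers left and right of it). Close.

Emit:
apply_moves --increments '[{"x": 0, "y": 0, "z": 0, "wx": 0, "wy": 0, "wz": 0, "hand": 255}, {"x": 0, "y": 0, "z": 0, "wx": 0, "wy": 0, "wz": 0, "hand": 255}, {"x": 0, "y": 0, "z": 0, "wx": 0, "wy": 0, "wz": 0, "hand": 255}, {"x": 0, "y": 0, "z": 0, "wx": 0, "wy": 0, "wz": 0, "hand": 255}, {"x": 0, "y": 0, "z": 0, "wx": 0, "wy": 0, "wz": 0, "hand": 255}]' --force 70

```text
time: 7.5
tool_pos: [0.4936, 0.1481, 0.0471]
eef_rot: [-90.0, 0.0, -93.6]
contact_force: [-0.6, 0.6, 3.2]
gripper_width: 0.0087
```

Emit:
apply_moves --increments '[{"x": 0, "y": -0.02, "z": 0, "wx": 0, "wy": 0, "wz": 0, "hand": 255}, {"x": 0, "y": -0.06, "z": 0, "wx": 0, "wy": 0, "wz": 0, "hand": 255}, {"x": 0, "y": -0.11, "z": 0, "wx": 0, "wy": 0, "wz": 0, "hand": 255}, {"x": 0, "y": -0.125, "z": 0, "wx": 0, "wy": 0, "wz": 0, "hand": 255}, {"x": 0, "y": -0.125, "z": 0, "wx": 0, "wy": 0, "wz": 0, "hand": 255}]'

```text
time: 8.12
tool_pos: [0.4941, 0.1482, 0.1474]
eef_rot: [-89.9, 0.0, -93.7]
contact_force: [0.0, -0.4, -2.7]
gripper_width: 0.0087
```

Run:
```python
from h import *
from rig import viewer,sensors
import pickle
s=sensors.read_state();p,R=tool(s);print(s["time"],p,s["contact_force"],s["gripper_width"])
o=[];dd={}
for n,h in (("side",(150,80)),("scene",(280,100))):
    im=viewer.get_image(n);dd[n]=im
    o.append(cv2.resize(im["pixels"][h[1]:h[1]+120,h[0]:h[0]+100],(400,480),interpolation=cv2.INTER_CUBIC))
cv2.imwrite("pics/r3.png",np.hstack(o))
im=viewer.get_image("wrist");dd["wrist"]=im;cv2.imwrite("pics/r3w.png",im["pixels"])
dd["s"]=s
pickle.dump(dd,open("v3.pkl","wb"))
print(inc(s,(.543,-.1525,p[2]),-11))
```

```text
8.125 [0.49409371 0.14815883 0.14737378] [ 1.67771861e-03 -3.94153137e-01 -2.72830545e+00] 0.008731276026646171
(array([ 3.712e-01, -1.000e-04,  8.490e-02]), array([-0.0015,  0.1633, -0.0007]))
```

View pics/r3.png

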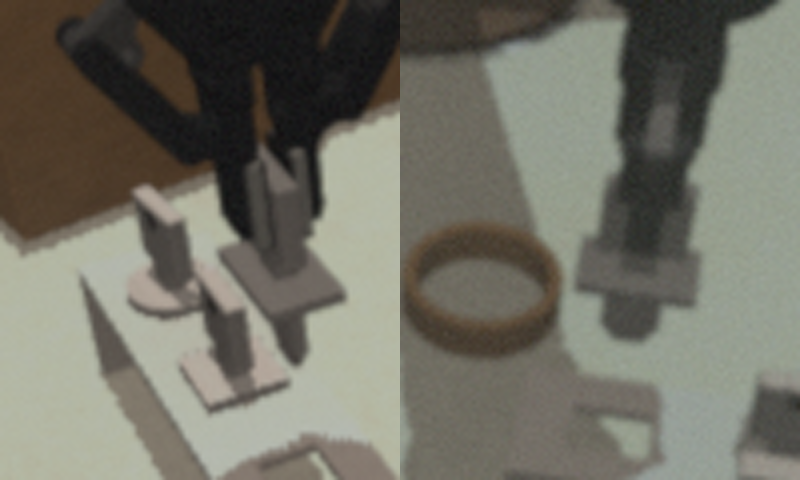

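View pics/r3w.png

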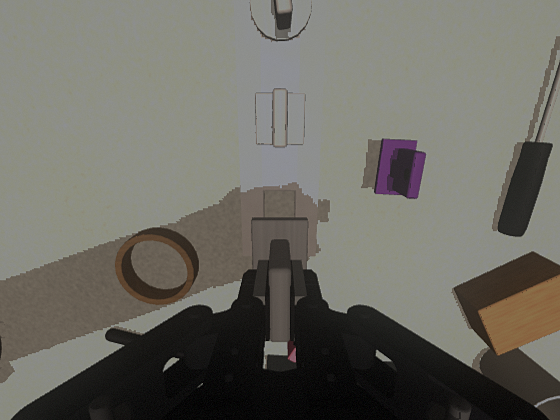

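Run:
```python
from h import *
import pickle
dd=pickle.load(open("v3.pkl","rb"));im=dd["wrist"]
cv2.imwrite("pics/r3z.png",cv2.resize(im["pixels"][205:305,235:325],None,fx=6,fy=6,interpolation=cv2.INTER_CUBIC))
o=[]
for n,h in (("side",(190,125)),("scene",(310,140))):
    o.append(cv2.resize(dd[n]["pixels"][h[1]:h[1]+60,h[0]:h[0]+50],(400,480),interpolation=cv2.INTER_CUBIC))
cv2.imwrite("pics/r3zz.png",np.hstack(o))
```

```text
(no output)
```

View pics/r3z.png

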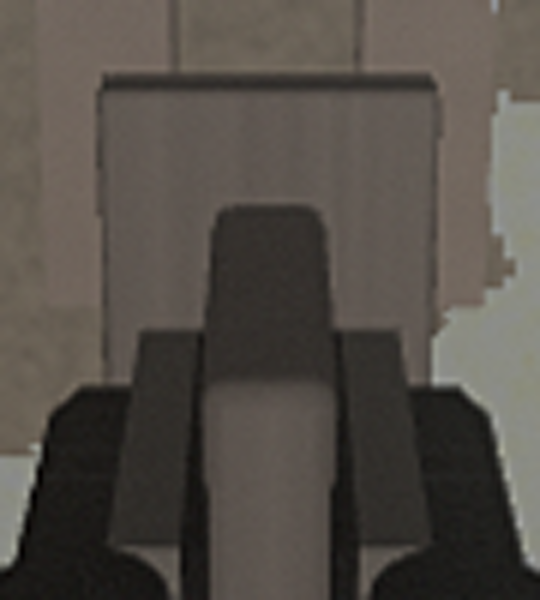

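View pics/r3zz.png

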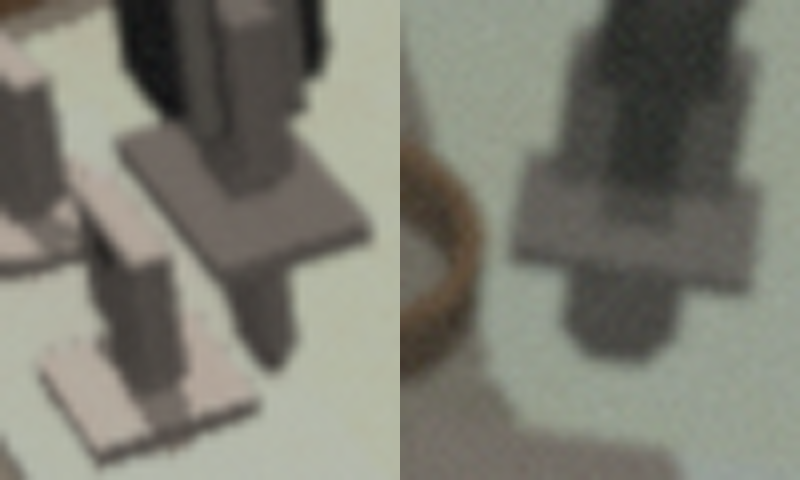

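Run:
```python
from h import *
import pickle
dd=pickle.load(open("v3.pkl","rb"));im=dd["wrist"];p,R=tool(dd["s"]);Rm=R.as_matrix()
f=lambda u,v:(235+(u+.5)/6-.5,205+(v+.5)/6-.5)
for dz in (.163,.166):
  for n,z,c in (("collar",dz+.006,[(104,88),(437,88)]),("bow",dz+.051,[(206,385),(336,385)])):
    q=toz(im,[f(*a) for a in c],z); m=q.mean(0); L=.026 if n=="collar" else .019
    yd=-Rm[:2,0]  # key +y dir approx
    print(dz,n,np.linalg.norm(q[0]-q[1]),"centre",m-yd*L,"minus tcp",m-yd*L-p[:2],yd,np.degrees(np.arctan2(*(q[1]-q[0])[::-1])))
g=lambda h,u,v:(h[0]+(u+.5)/8-.5,h[1]+(v+.5)/8-.5)
print("tip",tri([dd["side"],dd["scene"]],[g((190,125),272,368),g((310,140),620-400,357)]))
```

```text
0.163 collar 0.031313679624155655 centre [0.49404432 0.14727181] minus tcp [-4.93897320e-05 -8.87021826e-04] [0.0636631  0.99797134] -3.5458695637400672
0.163 bow 0.009274831512330748 centre [0.49411058 0.1466607 ] minus tcp [ 1.68635183e-05 -1.49812917e-03] [0.0636631  0.99797134] -3.521697830331626
0.166 collar 0.03072537075428124 centre [0.49410903 0.14824853] minus tcp [1.53181580e-05 8.96927266e-05] [0.0636631  0.99797134] -3.545869563740093
0.166 bow 0.009032203812359356 centre [0.4942106  0.14821941] minus tcp [1.16887312e-04 6.05787149e-05] [0.0636631  0.99797134] -3.5216978303315636
tip [0.49470933 0.14847101 0.12687793]
```

Emit:
apply_moves --increments '[{"x": 0.04, "y": 0, "z": 0.009, "wx": 0, "wy": 0.05, "wz": 0, "hand": 255}, {"x": 0.11, "y": 0, "z": 0.025, "wx": 0, "wy": 0.1, "wz": 0, "hand": 255}, {"x": 0.18, "y": 0, "z": 0.041, "wx": 0, "wy": 0.163, "wz": 0, "hand": 255}, {"x": 0.25, "y": 0, "z": 0.057, "wx": 0, "wy": 0.163, "wz": 0, "hand": 255}, {"x": 0.315, "y": 0, "z": 0.072, "wx": 0, "wy": 0.163, "wz": 0, "hand": 255}, {"x": 0.36, "y": 0, "z": 0.082, "wx": 0, "wy": 0.163, "wz": 0, "hand": 255}, {"x": 0.3712, "y": 0, "z": 0.085, "wx": 0, "wy": 0.163, "wz": 0, "hand": 255}, {"x": 0.3712, "y": 0, "z": 0.085, "wx": 0, "wy": 0.163, "wz": 0, "hand": 255}, {"x": 0.3712, "y": 0, "z": 0.085, "wx": 0, "wy": 0.163, "wz": 0, "hand": 255}]'

```text
time: 9.4
tool_pos: [0.5422, -0.1514, 0.1466]
eef_rot: [-90.1, 0.0, -100.9]
contact_force: [-0.0, 0.7, -2.3]
gripper_width: 0.0092
```

Run:
```python
from h import *
from rig import viewer,sensors
import pickle
s=sensors.read_state();p,R=tool(s);print(s["time"],p,jaw(s),s["contact_force"],s["gripper_width"],s["qpos"])
o=[];dd={"s":s}
for n,h in (("side",(320,215)),("scene",(120,120))):
    im=viewer.get_image(n);dd[n]=im
    o.append(cv2.resize(im["pixels"][h[1]:h[1]+120,h[0]:h[0]+100],(400,480),interpolation=cv2.INTER_CUBIC))
cv2.imwrite("pics/r4.png",np.hstack(o))
pickle.dump(dd,open("v4.pkl","wb"))
print(inc(s,(.543,-.1525,p[2]),-11), inc(s,(.543,-.1525,.083-.0177),-11))
```

```text
9.4 [ 0.54224887 -0.15143749  0.14655744] -10.91534032334352 [-0.01438365  0.7230379  -2.25367953] 0.009178943146135413 [-1.56174305e+01  1.15689033e+01 -2.84271316e+00  7.56506259e+01
  2.29432292e-02  8.52979121e+01]
(array([ 0.0011, -0.    ,  0.0012]), array([ 0.0013,  0.0019, -0.0006])) (array([0.0012, 0.1016, 0.0013]), array([ 0.0013,  0.0019, -0.0006]))
```

View pics/r4.png

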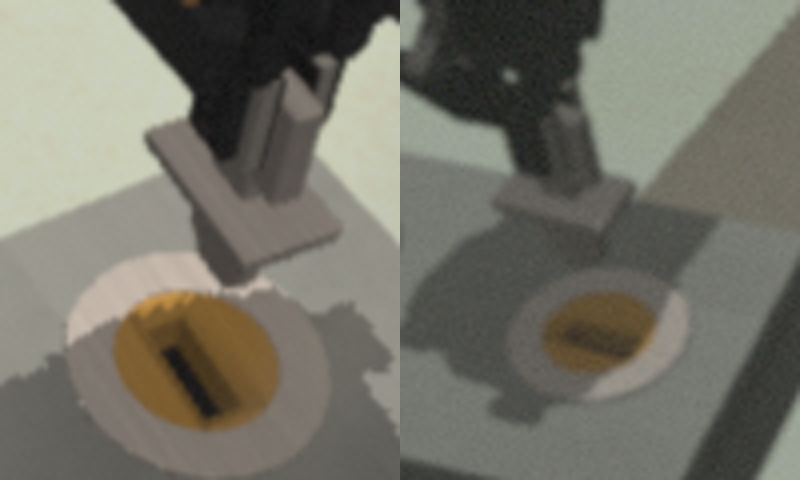

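Emit:
apply_moves --increments '[{"x": 0.001, "y": 0.025, "z": 0.001, "wx": 0, "wy": 0, "wz": 0, "hand": 255}, {"x": 0.001, "y": 0.045, "z": 0.001, "wx": 0, "wy": 0, "wz": 0, "hand": 255}, {"x": 0.001, "y": 0.06, "z": 0.001, "wx": 0, "wy": 0, "wz": 0, "hand": 255}, {"x": 0.001, "y": 0.07, "z": 0.001, "wx": 0, "wy": 0, "wz": 0, "hand": 255}, {"x": 0.001, "y": 0.07, "z": 0.001, "wx": 0, "wy": 0, "wz": 0, "hand": 255}]'

```text
time: 10.12
tool_pos: [0.5429, -0.1534, 0.0904]
eef_rot: [-90.1, 0.0, -101.0]
contact_force: [0.4, -0.1, -1.6]
gripper_width: 0.0087
```

Emit:
apply_moves --increments '[{"x": 0, "y": 0.012, "z": 0, "wx": 0, "wy": 0, "wz": 0, "hand": 255}, {"x": 0, "y": 0.022, "z": 0, "wx": 0, "wy": 0, "wz": 0, "hand": 255}, {"x": 0, "y": 0.028, "z": 0, "wx": 0, "wy": 0, "wz": 0, "hand": 255}, {"x": 0, "y": 0.031, "z": 0, "wx": 0, "wy": 0, "wz": 0, "hand": 255}, {"x": 0, "y": 0.031, "z": 0, "wx": 0, "wy": 0, "wz": 0, "hand": 255}]'

```text
time: 10.75
tool_pos: [0.5432, -0.1536, 0.0661]
eef_rot: [-90.0, 0.0, -101.0]
contact_force: [-0.4, -0.2, -2.0]
gripper_width: 0.0093
```

Run:
```python
from h import *
from rig import viewer,sensors
import pickle
s=sensors.read_state();p,R=tool(s);print(s["time"],p,jaw(s),s["contact_force"],s["ft_torque"],s["gripper_width"],s["qpos"])
o=[];dd={"s":s}
for n,h in (("side",(320,235)),("scene",(120,140))):
    im=viewer.get_image(n);dd[n]=im
    o.append(cv2.resize(im["pixels"][h[1]:h[1]+100,h[0]:h[0]+90],(400,444),interpolation=cv2.INTER_CUBIC))
cv2.imwrite("pics/r5.png",np.hstack(o))
```

```text
10.75 [ 0.54317494 -0.15356957  0.06609393] -10.986314858959059 [-0.43225016 -0.1995086  -1.9805483 ] [-0.02111427 -0.02341331 -0.01321406] 0.009298799165099975 [-1.57873912e+01  1.30871331e+01 -1.11478149e+01  6.57772129e+01
  7.17204127e-04  8.51989238e+01]
```

View pics/r5.png

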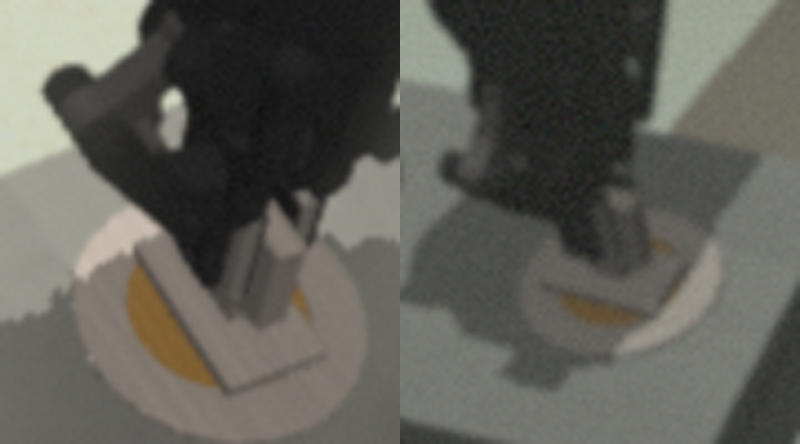

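Emit:
apply_moves --increments '[{"x": 0, "y": 0.001, "z": 0, "wx": 0, "wy": 0, "wz": 0, "hand": 255}, {"x": 0, "y": 0.0025, "z": 0, "wx": 0, "wy": 0, "wz": 0, "hand": 255}, {"x": 0, "y": 0.0025, "z": 0, "wx": 0, "wy": 0, "wz": 0, "hand": 255}]'

```text
time: 11.22
tool_pos: [0.5435, -0.1536, 0.0651]
eef_rot: [-89.9, -0.0, -101.0]
contact_force: [-2.7, 0.2, 4.2]
gripper_width: 0.0087
```

Emit:
apply_moves --increments '[{"x": 0, "y": 0.0025, "z": 0, "wx": 0, "wy": 0.15, "wz": 0, "hand": 255}, {"x": 0, "y": 0.0025, "z": 0, "wx": 0, "wy": 0.3, "wz": 0, "hand": 255}, {"x": 0, "y": 0.0025, "z": 0, "wx": 0, "wy": 0.45, "wz": 0, "hand": 255}, {"x": 0, "y": 0.0025, "z": 0, "wx": 0, "wy": 0.6, "wz": 0, "hand": 255}, {"x": 0, "y": 0.0025, "z": 0, "wx": 0, "wy": 0.75, "wz": 0, "hand": 255}, {"x": 0, "y": 0.0025, "z": 0, "wx": 0, "wy": 0.9, "wz": 0, "hand": 255}, {"x": 0, "y": 0.0025, "z": 0, "wx": 0, "wy": 1, "wz": 0, "hand": 255}, {"x": 0, "y": 0.0025, "z": 0, "wx": 0, "wy": 1, "wz": 0, "hand": 255}]' --force 90

```text
time: 12.22
tool_pos: [0.5424, -0.1526, 0.0651]
eef_rot: [-90.0, 0.1, -146.0]
contact_force: [-10.8, 4.4, 20.0]
gripper_width: 0.0086
```

Run:
```python
from h import *
from rig import viewer,sensors
s=sensors.read_state();p,R=tool(s);print(s["time"],p,jaw(s),s["contact_force"],s["ft_torque"],s["qpos"])
o=[]
for n,h in (("side",(320,235)),("scene",(120,140))):
    im=viewer.get_image(n)
    o.append(cv2.resize(im["pixels"][h[1]:h[1]+100,h[0]:h[0]+90],(400,444),interpolation=cv2.INTER_CUBIC))
cv2.imwrite("pics/r6.png",np.hstack(o))
```

```text
12.225 [ 0.54242653 -0.15255197  0.06505053] -55.976631094782064 [-10.84780482   4.41539901  19.99011293] [1.30553465 2.32873579 0.09416207] [-1.57597641e+01  1.29812609e+01 -1.14168781e+01  6.55805306e+01
  8.71073297e-02  1.30216911e+02]
```

View pics/r6.png

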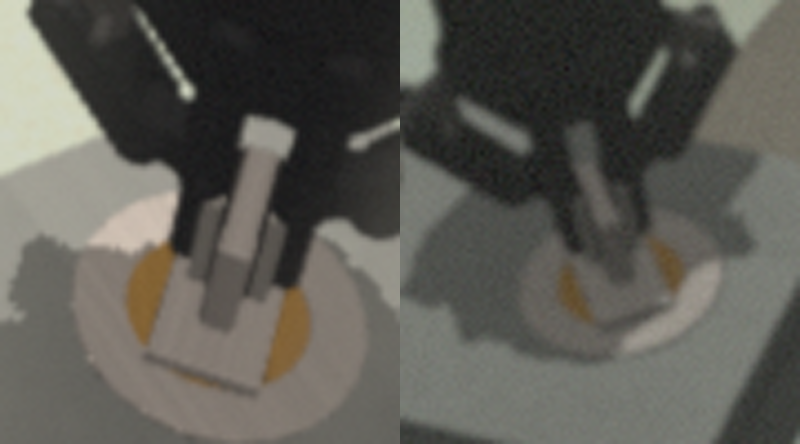

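Run:
```python
from h import *
import pickle
im=pickle.load(open("w2.pkl","rb"))
q=toz(im,[(175,170),(343,102),(265,352),(391,318)],.08);print(q)
for a,b in ((1,0),(2,0),(3,1),(3,2)): print(np.degrees(np.arctan2(*(q[a]-q[b])[::-1])))
```

```text
[[ 0.4656364  -0.07167317]
 [ 0.64194112 -0.09592269]
 [ 0.43277998 -0.31210411]
 [ 0.58907047 -0.34135082]]
-7.831507805473345
-97.78163061629614
-102.15699506298203
-10.599197087947859
```

Emit:
apply_moves --increments '[{"x": 0, "y": -0.0005, "z": 0, "wx": 0, "wy": 0.13, "wz": 0, "hand": 255}, {"x": 0, "y": -0.0005, "z": 0, "wx": 0, "wy": 0.26, "wz": 0, "hand": 255}, {"x": 0, "y": -0.0005, "z": 0, "wx": 0, "wy": 0.39, "wz": 0, "hand": 255}, {"x": 0, "y": -0.0005, "z": 0, "wx": 0, "wy": 0.5, "wz": 0, "hand": 255}, {"x": 0, "y": -0.0005, "z": 0, "wx": 0, "wy": 0.5, "wz": 0, "hand": 255}]'

```text
time: 12.95
tool_pos: [0.5422, -0.1521, 0.065]
eef_rot: [-90.1, 0.0, -168.5]
contact_force: [-10.5, 6.5, 17.9]
gripper_width: 0.0084
```

Run:
```python
from h import *
from rig import sensors
s=sensors.read_state();p,R=tool(s);print(s["time"],p,jaw(s),s["contact_force"],s["ft_torque"],s["joint_torque"])
```

```text
12.95 [ 0.54218298 -0.15212433  0.06501787] -78.46280521065687 [-10.46811652   6.47072552  17.93236016] [1.3892235  2.19437855 0.12845894] [ -1.94760159 -39.12201762  32.57356167  -5.21416336  -1.04310438
   0.31512662]
```

Emit:
apply_moves --increments '[{"x": 0, "y": -0.0005, "z": 0, "wx": 0, "wy": 0.08, "wz": 0, "hand": 255}, {"x": 0, "y": -0.0005, "z": 0, "wx": 0, "wy": 0.14, "wz": 0, "hand": 255}, {"x": 0, "y": -0.0005, "z": 0, "wx": 0, "wy": 0.18, "wz": 0, "hand": 255}, {"x": 0, "y": -0.0005, "z": 0, "wx": 0, "wy": 0.18, "wz": 0, "hand": 255}]'

```text
time: 13.45
tool_pos: [0.5422, -0.1521, 0.065]
eef_rot: [-90.1, -0.0, -176.5]
contact_force: [-10.6, 5.6, 16.2]
gripper_width: 0.0086
```

Run:
```python
from h import *
from rig import sensors
s=sensors.read_state();p,R=tool(s);print(s["time"],p,jaw(s),s["contact_force"],s["ft_torque"],s["joint_torque"])
```

```text
13.45 [ 0.54216242 -0.15207964  0.06503372] -86.520657168756 [-10.5520546    5.63241792  16.18246807] [1.29940296 2.04972187 0.31803337] [ -2.23016292 -40.34907103  33.0968678   -4.82085139  -1.05975285
   0.3576507 ]
```

Emit:
apply_moves --increments '[{"x": 0, "y": -0.0005, "z": 0, "wx": 0, "wy": 0.04, "wz": 0, "hand": 255}, {"x": 0, "y": -0.0005, "z": 0, "wx": 0, "wy": 0.07, "wz": 0, "hand": 255}, {"x": 0, "y": -0.0005, "z": 0, "wx": 0, "wy": 0.07, "wz": 0, "hand": 255}]'

```text
time: 13.82
tool_pos: [0.5421, -0.1521, 0.0651]
eef_rot: [-90.1, -0.0, -179.6]
contact_force: [-9.6, 5.8, 13.4]
gripper_width: 0.0089
```

Run:
```python
from h import *
from rig import sensors
s=sensors.read_state();p,R=tool(s);print(s["time"],p,jaw(s),s["contact_force"],s["ft_torque"],s["joint_torque"])
```

```text
13.825 [ 0.54214248 -0.15205667  0.06508854] -89.62671241219515 [-9.55444849  5.81459473 13.42025576] [1.30591416 1.8277256  0.5483494 ] [ -2.56158046 -41.58297658  33.63687873  -4.45407584  -1.03811134
   0.65600261]
```

Emit:
apply_moves --increments '[{"x": 0, "y": -0.0005, "z": 0, "wx": 0, "wy": -0.05, "wz": 0, "hand": 255}, {"x": 0, "y": -0.0005, "z": 0, "wx": 0, "wy": -0.05, "wz": 0, "hand": 140}, {"x": 0, "y": -0.0005, "z": 0, "wx": 0, "wy": -0.05, "wz": 0, "hand": 140}, {"x": 0, "y": -0.0005, "z": 0, "wx": 0, "wy": -0.05, "wz": 0, "hand": 140}, {"x": 0, "y": -0.0005, "z": 0, "wx": 0, "wy": -0.05, "wz": 0, "hand": 140}]'

```text
time: 14.45
tool_pos: [0.5433, -0.1537, 0.0637]
eef_rot: [-90.0, -0.0, -177.5]
contact_force: [-0.5, 0.5, 0.0]
gripper_width: 0.0386
```

Run:
```python
from h import *
from rig import sensors,viewer
s=sensors.read_state();p,R=tool(s);print(s["time"],p,jaw(s),s["contact_force"],s["ft_torque"],s["gripper_width"])
o=[]
for n,h in (("side",(320,235)),("scene",(120,140))):
    im=viewer.get_image(n)
    o.append(cv2.resize(im["pixels"][h[1]:h[1]+100,h[0]:h[0]+90],(400,444),interpolation=cv2.INTER_CUBIC))
cv2.imwrite("pics/r7.png",np.hstack(o))
```

```text
14.45 [ 0.54329548 -0.15367903  0.06365169] -87.4985182327092 [-0.47382365  0.519422    0.00474163] [-0.00822605 -0.02870316  0.0001688 ] 0.038568436330192496
```

View pics/r7.png

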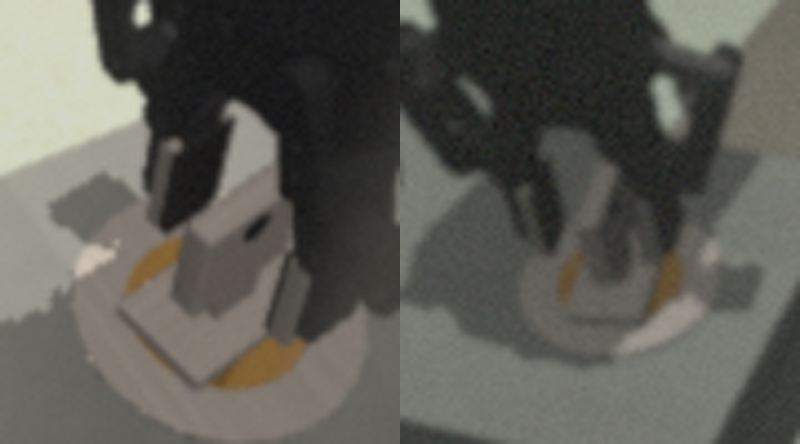

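Released cleanly, fingers clear on both sides of the bow. Retract up.

Emit:
apply_moves --increments '[{"x": 0, "y": -0.03, "z": 0, "wx": 0, "wy": 0, "wz": 0, "hand": 140}, {"x": 0, "y": -0.07, "z": 0, "wx": 0, "wy": 0, "wz": 0, "hand": 140}, {"x": 0, "y": -0.13, "z": 0, "wx": 0, "wy": 0, "wz": 0, "hand": 140}, {"x": 0, "y": -0.18, "z": 0, "wx": 0, "wy": 0, "wz": 0, "hand": 140}, {"x": 0, "y": -0.2, "z": 0, "wx": 0, "wy": 0, "wz": 0, "hand": 140}, {"x": 0, "y": -0.2, "z": 0, "wx": 0, "wy": 0, "wz": 0, "hand": 140}]'

```text
time: 15.3
tool_pos: [0.544, -0.1538, 0.2251]
eef_rot: [-89.9, 0.2, -177.5]
contact_force: [0.3, -0.0, -0.3]
gripper_width: 0.0384
```

Run:
```python
from h import *
from rig import sensors,viewer
import pickle
s=sensors.read_state();p,R=tool(s);print(s["time"],p,jaw(s),s["contact_force"])
dd={}
for n in ("wrist","side","scene"):
    im=viewer.get_image(n);dd[n]=im;cv2.imwrite(f"pics/f_{n}.png",im["pixels"])
pickle.dump(dd,open("vf.pkl","wb"))
o=[]
for n,h in (("side",(310,230)),("wrist",(230,150))):
    o.append(cv2.resize(dd[n]["pixels"][h[1]:h[1]+110,h[0]:h[0]+100],(400,440),interpolation=cv2.INTER_CUBIC))
cv2.imwrite("pics/fz.png",np.hstack(o))
```

```text
15.3 [ 0.54402534 -0.15384906  0.22511153] -87.48889876499851 [ 0.28717931 -0.03451097 -0.29711062]
```

View pics/f_side.png

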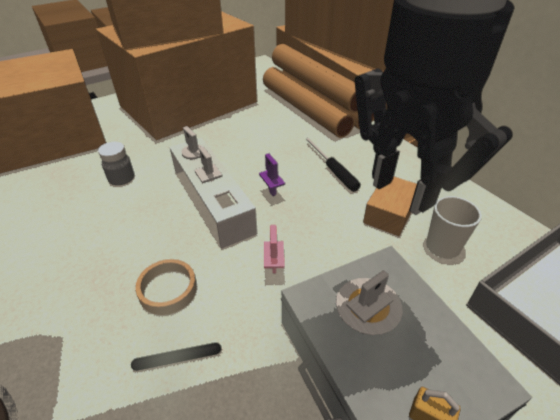

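View pics/fz.png

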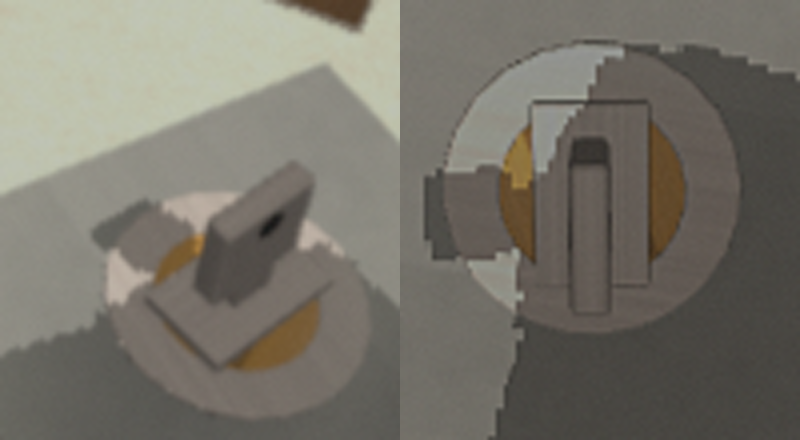

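Run:
```python
from h import *
import pickle
dd=pickle.load(open("vf.pkl","rb"));im=dd["wrist"]
f=lambda u,v:(230+(u-400+.5)/4-.5,150+(v+.5)/4-.5)
for n,z,c in (("collar",.089,[(532,102),(649,102),(650,285),(535,286)]),("bow",.134,[(571,163),(609,163),(609,313),(571,313)])):
    q=toz(im,[f(*a) for a in c],z)*1000
    print(n,np.round(q,1).tolist(),q.mean(0),[np.linalg.norm(q[i]-q[i-1]).round(1) for i in range(4)],np.degrees(np.arctan2(*(q[1]-q[0])[::-1])))
```

```text
collar [[568.4, -135.5], [569.8, -167.0], [518.0, -170.2], [516.3, -137.8]] [ 543.12410172 -152.63283322] [np.float64(52.2), np.float64(31.5), np.float64(51.9), np.float64(32.5)] -87.43230977380972
bow [[562.0, -147.2], [562.4, -156.1], [525.1, -157.9], [524.7, -148.6]] [ 543.54411781 -152.48392468] [np.float64(37.4), np.float64(8.9), np.float64(37.4), np.float64(9.3)] -87.4346550171507
```

Run:
```python
from rig import manip
print(manip.job_done())
```

```text
the job is handed in; nothing more can be done
None
```

I pushed the flat-bladed key fully home in the lock, turned it clockwise to its stop and left it standing there. I then handed the job in at about 15.5 s of the 48 s; no verdict is reported.

- **Key in the lock:** In the last wrist picture the collar measures about 52 x 32 mm at the height of a seated key. It is centred at (0.543, -0.153) m, within 1 mm of the keyhole I measured earlier, and upright.
- **Lock turn:** The key ended about 80° clockwise of the box's axes. Less the 18° of play, that leaves the lock at about 60°, its stop. Towards the end, the turning moment also rose from about 0.13 to 0.55 N m, well above the stiffness of 0.12. I did not measure the lock angle itself.
- **Other keys:** In the last side picture the round and square keys still stand in their rack holes; I never touched them. The robot was clear, with contact force near zero.

**What disagreed:**
- **First grasp missed:** The gripper shut on nothing. The cameras put the tips of the shut fingers about 34 mm higher than the reported tool position. I allowed for that from then on, and the second grasp held.
- **First move refused:** My first move call was turned down because rows had left out some keys; the arm did not move.

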